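Dispense one embedding cassette and nudge it into the marking nest

TASK

Get one cassette ready for marking at the dispenser that is stacked with flat rectangular cassettes, not the one with round capsules: press its plunger all the way down once, so that a single cassette slides out onto the plate, and let it spring back up. Then push that cassette sideways along the plate with a fingertip into the marking nest, until it lies flat against the end stop. Pick nothing up, and leave the other dispenser and the things lying around as they are.

Things in the scene. Friction and masses are not known exactly. Their poses are not given: they have to be found in the camera images.
- cassette_dispenser: fixed cassette dispenser, grey and bare metal: four flat RECTANGULAR white cassettes in an open magazine of corner posts. Frame: x away from the robot at yaw 0, y left, z up; origin on the worktop under the magazine. In mm: plate top z 10, x -63 to -17, y -90 to 50; posts x -18.5 to 18.5, y -25 to 25, top z 54; behind them a crank tower, x 32 to 84, y -25 to 25, top z 79
- cassette_outlet (a point): point on the plate (z 10) where the centre of the delivered cassette comes to lie: dispenser frame x -40.5, y 0 mm. The shuttle pushes the bottom cassette out here, toward -x, and springs back; the stack then drops by one. A fence along the plate's front, x -60 to -57, is 3 mm high. At its +y side the plate is clear from y 20 to 50, so a fingertip can come down there; the posts end 8 mm behind the cassette
- cassette_nest (a point): point on the plate (z 10) where the centre of a cassette lies in the marking nest, touching the end stop: dispenser frame x -40.5, y -64 mm. The nest is 33 mm wide in x, between the front fence and a rear lip (inner face x -24, y -87 to -50, flared to y -42; both 3 mm high), and closed by a stop 6 mm high, inner face at y -84. From the outlet, push 64 mm along -y
- cassette_knob (a point): centre of the top of the cassette dispenser's round black plunger knob, 26 mm across, at rest 110 mm above the worktop; moves straight down with it. Dispenser frame x 61.5, y 0 mm, over the crank tower
- cassette_plunger (a joint): travel of the cassette dispenser's plunger in m: 0 up at rest, 0.020 fully down on its hard stop; the shuttle moves 2.2 times as far. Its spring resists with about 2 N at the top and 7 N at the bottom, plus 25 N per m/s
- capsule_dispenser: the other dispenser, of the same build and size, with four ROUND white capsules 28 mm across in a narrower magazine (y -19 to 19); not to be used. Either dispenser may stand on the left. Its frame and layout are as the cassette dispenser's
- capsule_plunger (a joint): travel of the other dispenser's plunger in m: 0 up at rest, 0.020 fully down
- cassette_1: bottom cassette of the stack, the one to come out; loose white plastic, 28 (x) by 40 (y) by 7 (z) mm, about 14 g, sloped writing face at its -y end; origin at the centre of its underside, axes as the dispenser's
- cassette_2: second cassette from the bottom; loose white plastic, 28 (x) by 40 (y) by 7 (z) mm, about 14 g, sloped writing face at its -y end; origin at the centre of its underside, axes as the dispenser's
- cassette_3: third cassette; loose white plastic, 28 (x) by 40 (y) by 7 (z) mm, about 14 g, sloped writing face at its -y end; origin at the centre of its underside, axes as the dispenser's
- cassette_4: top cassette; loose white plastic, 28 (x) by 40 (y) by 7 (z) mm, about 14 g, sloped writing face at its -y end; origin at the centre of its underside, axes as the dispenser's
- marker: black-capped marker pen, 136 mm long, lying on the worktop; bystander, loose
- tweezers: pale forceps, 129 mm long, lying on the worktop; bystander, loose
- specimen_cup: red-lidded specimen cup, 62 mm across, 67 mm high; bystander, loose
- brown_bottle: brown bottle with blue cap, 50 mm across, 90 mm high; bystander, loose
- small_bottle: white bottle with green cap, 38 mm across, 72 mm high; bystander, loose
- capsule_4: top round capsule in the other dispenser's stack, 28 mm across, 7 mm high, loose; to be left there
Not all that is in view belongs to the job. Leave any yellow look-alike of the cassette_dispenser alone.

How it is judged (in metres and radians):
On the way, in this order (a step that is already met when the one before it is completed fails the run):
1. the plunger is pressed all the way and the bottom cassette is out on the plate (value of joint cassette_plunger above 0.0185 m and x of cassette_1 in the frame of cassette_dispenser below -0.0385 m), for 0.02 s.
2. the plunger is let back up, one cassette out, the others still in the magazine (value of joint cassette_plunger below 0.002 m and x of cassette_1 in the frame of cassette_dispenser below -0.0385 m and x of cassette_2 in the frame of cassette_dispenser between -0.004 and 0.004 m and y of cassette_2 in the frame of cassette_dispenser between -0.004 and 0.004 m and x of cassette_3 in the frame of cassette_dispenser between -0.004 and 0.004 m and y of cassette_3 in the frame of cassette_dispenser between -0.004 and 0.004 m and x of cassette_4 in the frame of cassette_dispenser between -0.004 and 0.004 m and y of cassette_4 in the frame of cassette_dispenser between -0.004 and 0.004 m), for 0.2 s.
At the end, for the whole second after the job is handed in: The first cassette lies flat in the marking nest, at most 3.5 mm from the end stop and within 4 mm of the nest's middle line, at rest; the plunger is back up and the other three cassettes are still in the magazine; the other dispenser is unused (y of cassette_1 in the frame of cassette_dispenser between -0.068 and -0.0605 m and x of cassette_1 in the frame of cassette_dispenser between -0.0445 and -0.0365 m and z of cassette_1 in the frame of cassette_dispenser between 0.008 and 0.012 m and angle between cassette_1's own z axis and vertical below 0.08 rad and x of cassette_2 in the frame of cassette_dispenser between -0.004 and 0.004 m and y of cassette_2 in the frame of cassette_dispenser between -0.004 and 0.004 m and x of cassette_3 in the frame of cassette_dispenser between -0.004 and 0.004 m and y of cassette_3 in the frame of cassette_dispenser between -0.004 and 0.004 m and x of cassette_4 in the frame of cassette_dispenser between -0.004 and 0.004 m and y of cassette_4 in the frame of cassette_dispenser between -0.004 and 0.004 m and linear speed of cassette_1 below 0.01 m/s and value of joint each of cassette_plunger, capsule_plunger below 0.002 m); the robot touches nothing.
It fails at once if the first cassette is lifted, tipped on edge or dropped off the plate (z of cassette_1 in the frame of cassette_dispenser above 0.022 m or angle between cassette_1's own z axis and vertical above 0.5 rad or z of cassette_1 in the frame of cassette_dispenser below 0.004 m).
It fails at once if a second cassette comes out of the magazine (x of any of cassette_2, cassette_3, cassette_4 in the frame of cassette_dispenser below -0.008 m).
It fails at once if a cassette is lifted out of the magazine (z of cassette_2 in the frame of cassette_dispenser above 0.029 m or z of cassette_3 in the frame of cassette_dispenser above 0.036 m or z of cassette_4 in the frame of cassette_dispenser above 0.043 m).
It fails at once if the other dispenser's plunger is pressed (value of joint capsule_plunger above 0.004 m).
It fails at once if a bystander (or the top capsule in the other dispenser) is moved by more than 20 mm (distance of any of marker, tweezers, specimen_cup, brown_bottle, small_bottle, capsule_4 from where it was at the start of the episode above 0.02 m).
It also fails if it takes over 43 s, if anything falls off the work surface, if the arm or the gripper's body presses on something with over 40 N, if the wrist force passes 120 N, or if a joint passes its speed limit or range.

ROBOT

A 6-joint arm with a two-finger parallel gripper is mounted at the origin on a cart in front of the work surface, level with it; the furniture and walls round the work are solid. World frame = base frame: x ahead of the robot, y to its left, z up, the work surface at z = 0. Lengths are in mm, angles in degrees, forces in N, time in s.
With the tool pointing down it reaches from about 300 to 850 mm from the base axis. Payload 4.2 kg.
Tool frame: the origin (TCP) lies at the very end of the fingers, on their centre line; the grasp point (between the pads) lies 19 mm behind it (env.grip_point_offset is the distance from the TCP to the grasp point, in mm); z points along the fingers, y is the line along which they close (so a half turn about z gives the same grasp; the last joint's range is limited). The gripper opens to 91 mm and grips with 3 to 60 N. Pads are 32 mm wide; open, the fingers measure 118 mm over their backs; the gripper's body (76 mm by 178 mm) begins 60 mm behind the grasp point.
Start: joints at [68.927, 18.312, 89.639, -0, 72.044, -1.146], TCP at [195.98, 540.588, 213.976] pointing down, gripper open.
Joint ranges: [-177.97, 177.97], [-48.28, 115.42], [12.27, 149.76], [-77.06, 257.06], [2.81, 150.46], [-146.56, 146.56]. Speed limits (degrees/s): [147.25, 147.25, 180, 180, 180, 180].

INTERFACE

Orientations are given as [roll, pitch, yaw] about the fixed x, y, z axes, in that order (R = Rz(yaw) Ry(pitch) Rx(roll)).
In Python, from workcell import env gives the robot as it stands. The module is installed in compiled form; this text tells all that it offers.
- The arm moves only by the tool arm_command, never from a script. Its argument "rows" is a list of rows, each an object with "delta_pos": the shift along the tool's x, y, z in mm, a list of three; "roll": the turn about the tool's z in units of 5 degrees (1.0 is 5 degrees); "jaw": the opening in per cent of the stroke, from 0 (shut) to 100 (fully open). A call has 1 to 20 rows; each row is the pose to reach, as a shift and turn from the pose commanded when the call began, along the tool's axes at that moment; what a row does not reach only later rows make up. A row lasts 1/12 s, in which the tool goes at most 41.7 mm and 7.16 degrees, less where a joint would pass 70% of its speed; a pose out of reach is approached as far as the arm can. A call with a gripper value outside its range is refused whole. The fingers move at their own pace and stop on an object; "squeeze" is the grip in N (left out, the last holds). Time passes only in rows, so rows that repeat a pose let the fingers close. It gives the time, the measured TCP pose, the force, the opening and the grip force at its end, in the units of the state.
- env.state(): the state, without advancing time (a new reading comes with each control period).
- env.grab_frame(name): name is "side" or "top"; returns a dict with "img" (384x512x3 uint8, blue, green, red), "z_map" (384x512 float32, mm along the optical axis (not along the pixel's ray), 0 where there is no reading), "fov_y" (degrees; the focal length in pixels is half the picture's height over the tangent of half this angle, whatever the lens; pixels are square), "cx", "cy" (the principal point, pixels), "dist" ([k1, k2, p1, p2, k3] as OpenCV has them; the pictures are not rectified), "R" (3x3) and "t" (3): a world point X has camera coordinates R X + t. Camera axes: x right, y down, z forward; pixel columns grow to the right and rows downward; lengths in mm; the calibration is good to about 2 mm. A picture is of the moment at which its call begins.
- env.job_done(): hands the job in; it is judged then, once.
The state is a dict: "time_s": time; "qpos": joint angles; "qvel": joint speeds; "effort": joint torques, N m; "ee_pos": TCP position; "ee_rot": TCP orientation; "force": force on the tool from outside, world axes, zero at the start; "torque": the same for the moment, N m; "gripper_width": finger opening in mm; "gripper_force": force on a finger pad.
Only numpy, scipy, OpenCV 4.12 (cv2) and the standard library are available. Lean on these libraries where they do the work, as an engineer would, in place of code of your own. Each camera call takes 0.05 s, during which the arm holds its last target. There are 200 camera calls.

## Working session

There is one attempt and no reset: what is moved stays moved. The work goes in short steps, Python scripts to look and compute and a tool call to move; the robot and the scene stay as the last step left them, time stands still between calls to the robot, and variables do not carry over. Pictures are saved under pics/ and viewed, at most 10 in all, crops included, and the job is handed in when it is done.

Besides the shell and the picture viewer there is one more tool, called after "Call:" by a JSON object that holds its "op" and its "data", one argument or row to a line. arm_command: Moves the arm, as the interface text tells. Its arguments: {"type":"object","properties":{"rows":{"type":"array"},"squeeze":{"type":"number"}},"required":["rows"]}

```bash
mkdir -p pics; cat > h.py <<'E'
import numpy as np, cv2, pickle
from workcell import env
def grab(n,tag):
    f=env.grab_frame(n); pickle.dump(f,open(f'pics/{tag}.pkl','wb')); cv2.imwrite(f'pics/{tag}.png',f['img']); return f
def load(tag): return pickle.load(open(f'pics/{tag}.pkl','rb'))
def K(f):
    h=f['img'].shape[0]; F=h/2/np.tan(np.radians(f['fov_y'])/2)
    return np.array([[F,0,f['cx']],[0,F,f['cy']],[0,0,1.]])
def rays(f,uv):
    p=cv2.undistortPoints(np.array(uv,float).reshape(-1,1,2),K(f),np.array(f['dist'],float)).reshape(-1,2)
    return np.c_[p,np.ones(len(p))]
def onplane(f,uv,z):
    R=np.array(f['R']);t=np.array(f['t']); d=rays(f,uv)@R; c=-R.T@t
    return c+d*((z-c[2])/d[:,2])[:,None]
def cloud(f):
    h,w=f['z_map'].shape; u,v=np.meshgrid(np.arange(w),np.arange(h)); uv=np.c_[u.ravel(),v.ravel()]
    P=rays(f,uv)*f['z_map'].reshape(-1,1); 
    return ((P-np.array(f['t']))@np.array(f['R'])).reshape(h,w,3)
def proj(f,X):
    return cv2.projectPoints(np.array(X,float).reshape(-1,1,3),cv2.Rodrigues(np.array(f['R'],float))[0],np.array(f['t'],float),K(f),np.array(f['dist'],float))[0].reshape(-1,2)
E
python3 - <<'E'
from h import *
for n in('top','side'):
    f=grab(n,n+'0'); print(n,f['fov_y'],f['cx'],f['cy'],f['dist'],np.round(f['R'],3).tolist(),np.round(f['t'],1))
print(env.state())
E
```

```text
top 55.73416398139604 261.80358250827413 191.19967016543234 [-0.0067544  0.         0.         0.         0.       ] [[0.004, -1.0, 0.006], [-0.998, -0.004, -0.07], [0.07, -0.006, -0.998]] [ -33.6  543.6 1164.5]
side 42.911499482155506 254.21382178874023 196.50790476424203 [-0.02187552  0.          0.          0.          0.        ] [[-0.998, 0.058, 0.001], [0.036, 0.64, -0.768], [-0.045, -0.767, -0.641]] [ 559.6   67.7 1394.7]
{'time_s': 0.1, 'qpos': array([ 6.89265136e+01,  1.83468765e+01,  8.96993431e+01, -3.22464231e-03,
        7.20428393e+01, -1.14608005e+00]), 'qvel': array([ 0.00597238, -0.10097906, -0.1574499 ,  0.00641184, -0.00106858,
        0.090183  ]), 'effort': array([ 7.47109425e-04, -4.13334417e+01, -2.32509792e+01,  7.30628567e-02,
        4.22241865e-02, -4.41605630e-05]), 'ee_pos': array([195.83391303, 540.14865222, 213.21588376]), 'ee_rot': array([-1.79910898e+02,  1.28408313e-03,  1.60073591e+02]), 'force': array([ 0.61820352, -0.36258834,  0.11572863]), 'torque': array([ 0.0488967 ,  0.05195111, -0.00843966]), 'gripper_force': 0.0, 'gripper_width': 90.92177815224692}
```

View pics/top0.png

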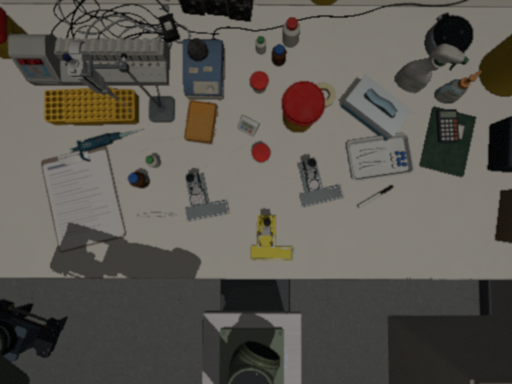

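View pics/side0.png

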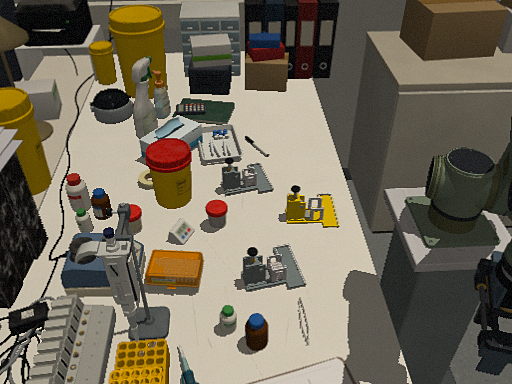

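The top view shows two grey dispensers, near (203,195) and (318,180), and a yellow decoy at (268,238). In the side view they are at (272,268) and (245,178). I'll enlarge both to tell cassettes from capsules.

```bash
python3 - <<'E'
from h import *
t=load('top0')['img'];s=load('side0')['img']
r=lambda a:cv2.resize(a,(400,300),interpolation=cv2.INTER_CUBIC)
im=np.vstack([np.hstack([r(t[163:223,167:247]),r(t[148:208,282:362])]),np.hstack([r(s[238:298,235:315]),r(s[148:208,205:285])])])
cv2.imwrite('pics/crop.png',np.clip(im*1.3,0,255).astype('uint8'))
E
```

```text
(no output)
```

View pics/crop.png

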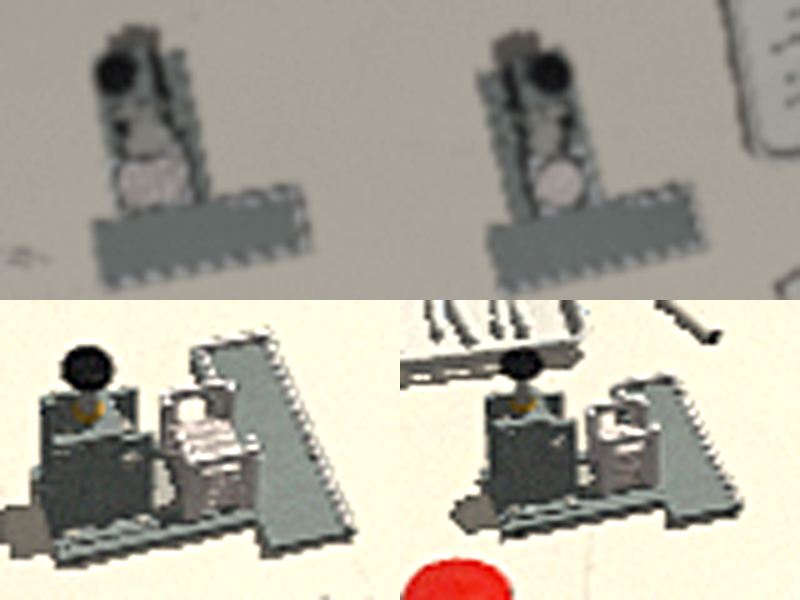

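The left one in the top view (lower left in the side view) holds rectangular cassettes, so it is the target. The right one has a round capsule. Next: the plate and knob poses.

```bash
python3 - <<'E'
from h import *
for tag,(x0,x1,y0,y1),knobw in(('top0',(167,247,163,223),None),('side0',(235,315,238,298),None)):
    f=load(tag);C=cloud(f)[y0:y1,x0:x1];im=f['img'][y0:y1,x0:x1]
    hsv=cv2.cvtColor(im,cv2.COLOR_BGR2HSV)
    z=C[...,2]; print(tag,'table z',np.median(z[:8]))
    # plate by depth
    m=((z>6)&(z<15)).astype('uint8')
    m=cv2.morphologyEx(m,cv2.MORPH_OPEN,np.ones((3,3)))
    c=max(cv2.findContours(m,0,2)[0],key=cv2.contourArea).reshape(-1,2)+[x0,y0]
    r=cv2.minAreaRect(onplane(f,c,10)[:,:2].astype('float32'));print('plate+base?',r,cv2.boxPoints(r).round(1).tolist())
    P=C[m>0];print(len(P),np.median(P,0))
    k=(im.max(2)<45).astype('uint8')
    n,l,st,ce=cv2.connectedComponentsWithStats(k)
    for i in range(1,n):
        if st[i,4]>15: 
            u=ce[i]+[x0,y0];print('dark',st[i],u,onplane(f,[u],105).round(1),np.median(C[l==i],0).round(1), np.percentile(C[l==i][:,2],95))
E
```

```text
top0 table z -1.0606643358018948
plate+base? ((480.6870422363281, 152.09146118164062), (46.35465621948242, 133.26890563964844), 11.009963989257812) [[445.20001220703125, 213.10000610351562], [470.70001220703125, 82.30000305175781], [516.2000122070312, 91.0999984741211], [490.70001220703125, 221.89999389648438]]
526 [482.01260104 161.78072109   9.67295037]
dark [20 10  8  9 54] [190.03703704 177.11111111] [[579.5 186.6 105. ]] [579.4 186.5 107.6] 112.82709013695116
dark [30 10  4 10 20] [198.3 177.9] [[577.2 161.5 105. ]] [584.9 173.4  31.7] 51.67186363155443
side0 table z -0.4823540012371313
plate+base? ((485.5918884277344, 154.46176147460938), (138.05319213867188, 94.6653060913086), 80.5705795288086) [[427.6000061035156, 94.0999984741211], [521.0, 78.5999984741211], [543.5999755859375, 214.8000030517578], [450.20001220703125, 230.3000030517578]]
776 [484.88450453 191.39429939   9.77262175]
dark [13  9  9 10 66] [252.01515152 251.40909091] [[577.  190.4 105. ]] [577.4 195.4 109.2] 111.5555939557316
dark [ 8 21  4 12 16] [244.3125 264.125 ] [[596.9 229.7 105. ]] [596.3 182.7  54.1] 75.08268147180304
```

```bash
python3 - <<'E'
from h import *
th=np.radians(11);o=np.array([578.,188.4])-61.5*np.array([np.cos(th),np.sin(th)])
for it in range(2):
  for tag,(x0,x1,y0,y1) in(('top0',(167,247,163,223)),('side0',(235,325,228,308))):
    f=load(tag);g=cv2.cvtColor(f['img'],cv2.COLOR_BGR2GRAY)
    sub=g[y0:y1,x0:x1];T,_=cv2.threshold(sub,0,255,cv2.THRESH_OTSU)
    def W(p,z=10): 
        c,s=np.cos(th),np.sin(th);p=np.array(p,float);return np.c_[o[0]+c*p[:,0]-s*p[:,1],o[1]+s*p[:,0]+c*p[:,1],np.full(len(p),z)]
    d=np.arange(-14,14.01,.25)
    def edge(pts,n,z=10):
        out=[]
        for p in pts:
            P=np.array(p)+d[:,None]*np.array(n); uv=proj(f,W(P,z)).astype('float32')
            v=cv2.remap(g,uv[:,0].reshape(1,-1),uv[:,1].reshape(1,-1),1).ravel().astype(float)
            v=cv2.GaussianBlur(v.reshape(1,-1),(0,0),3).ravel();gr=np.gradient(v);i=np.argmax(gr);out.append(d[i])
        return np.array(out)
    ys=np.arange(-80,41,5);e=edge([(-63,y) for y in ys],(-1,0))
    k=np.polyfit(ys,e,1);r=e-np.polyval(k,ys);ok=abs(r)<2;k=np.polyfit(ys[ok],e[ok],1)
    print(tag,'front offset(-x) at y=0,slope deg',k[1],np.degrees(k[0]),'+y end',np.median(edge([(x,50) for x in range(-56,-22,4)],(0,1))),'-y end',np.median(edge([(x,-90) for x in range(-56,-22,4)],(0,-1))))
  if it==0: th=th  # print only
  break
print(o)
s=env.state();print(s['ee_pos'],s['ee_rot'])
E
```

```text
top0 front offset(-x) at y=0,slope deg -1.3673469387755104 -1.4908595689628565 +y end -1.75 -y end 1.75
side0 front offset(-x) at y=0,slope deg -3.122430741733691 0.17408905303349245 +y end 9.0 -y end -2.25
[517.62992822 176.66524678]
[195.83391303 540.14865222 213.21588376] [-1.79910898e+02  1.28408313e-03  1.60073591e+02]
```

Call:
{"op": "arm_command", "data": {
  "rows": [
    {"delta_pos": [-40, -17, 0], "roll": -0.5, "jaw": 0},
    {"delta_pos": [-80, -33, 0], "roll": -1, "jaw": 0},
    {"delta_pos": [-115, -48, 0], "roll": -1.5, "jaw": 0},
    {"delta_pos": [-150, -63, 0], "roll": -2, "jaw": 0},
    {"delta_pos": [-185, -77, 10], "roll": -2.5, "jaw": 0},
    {"delta_pos": [-220, -92, 20], "roll": -3, "jaw": 0},
    {"delta_pos": [-255, -106, 30], "roll": -3.5, "jaw": 0},
    {"delta_pos": [-290, -121, 40], "roll": -4, "jaw": 0},
    {"delta_pos": [-325, -136, 50], "roll": -4.5, "jaw": 0},
    {"delta_pos": [-360, -150, 55], "roll": -5, "jaw": 0},
    {"delta_pos": [-395, -165, 60], "roll": -5.5, "jaw": 0},
    {"delta_pos": [-425, -177, 64], "roll": -6.1, "jaw": 0},
    {"delta_pos": [-455, -190, 64], "roll": -6.1, "jaw": 0},
    {"delta_pos": [-480.6, -200.6, 64], "roll": -6.1, "jaw": 0},
    {"delta_pos": [-480.6, -200.6, 64], "roll": -6.1, "jaw": 0},
    {"delta_pos": [-480.6, -200.6, 64], "roll": -6.1, "jaw": 0},
    {"delta_pos": [-480.6, -200.6, 64], "roll": -6.1, "jaw": 0},
    {"delta_pos": [-480.6, -200.6, 64], "roll": -6.1, "jaw": 0}
  ]
}}

```text
time_s: 1.6
ee_pos: [578.5, 188.9, 149.8]
ee_rot: [180.0, -0.1, -169.4]
force: [1.0, -0.0, -1.3]
gripper_width: 0.5
gripper_force: 0.0
```

Call:
{"op": "arm_command", "data": {
  "rows": [
    {"delta_pos": [0, 0, 20], "roll": 0, "jaw": 0},
    {"delta_pos": [0, 0, 32], "roll": 0, "jaw": 0},
    {"delta_pos": [0, 0, 38], "roll": 0, "jaw": 0},
    {"delta_pos": [0, 0, 40], "roll": 0, "jaw": 0},
    {"delta_pos": [0, 0, 42], "roll": 0, "jaw": 0},
    {"delta_pos": [0, 0, 44], "roll": 0, "jaw": 0},
    {"delta_pos": [0, 0, 46], "roll": 0, "jaw": 0},
    {"delta_pos": [0, 0, 48], "roll": 0, "jaw": 0},
    {"delta_pos": [0, 0, 50], "roll": 0, "jaw": 0},
    {"delta_pos": [0, 0, 52], "roll": 0, "jaw": 0},
    {"delta_pos": [0, 0, 54], "roll": 0, "jaw": 0},
    {"delta_pos": [0, 0, 56], "roll": 0, "jaw": 0},
    {"delta_pos": [0, 0, 58], "roll": 0, "jaw": 0},
    {"delta_pos": [0, 0, 59], "roll": 0, "jaw": 0},
    {"delta_pos": [0, 0, 60], "roll": 0, "jaw": 0},
    {"delta_pos": [0, 0, 60], "roll": 0, "jaw": 0},
    {"delta_pos": [0, 0, 60], "roll": 0, "jaw": 0}
  ]
}}

```text
time_s: 3.02
ee_pos: [579.3, 188.8, 91.2]
ee_rot: [179.9, 0.0, -169.4]
force: [-3.6, 1.4, 6.7]
gripper_width: 0.5
gripper_force: 3.3
```

Call:
{"op": "arm_command", "data": {
  "rows": [
    {"delta_pos": [0, 0, 1], "roll": 0, "jaw": 0},
    {"delta_pos": [0, 0, 2], "roll": 0, "jaw": 0},
    {"delta_pos": [0, 0, 2.5], "roll": 0, "jaw": 0},
    {"delta_pos": [0, 0, 2.5], "roll": 0, "jaw": 0},
    {"delta_pos": [0, 0, 2.5], "roll": 0, "jaw": 0}
  ]
}}

```text
time_s: 3.43
ee_pos: [579.4, 188.8, 90.4]
ee_rot: [179.9, 0.1, -169.4]
force: [-5.4, 0.9, 15.2]
gripper_width: 0.5
gripper_force: 7.5
```

```bash
python3 - <<'E'
from h import *
s=grab('side','side1');t=grab('top','top1')
r=lambda a:cv2.resize(a,(400,300),interpolation=cv2.INTER_CUBIC)
cv2.imwrite('pics/c1.png',np.hstack([r(s['img'][223:313,225:345]),r(t['img'][148:238,147:267])]))
E
```

```text
(no output)
```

View pics/c1.png

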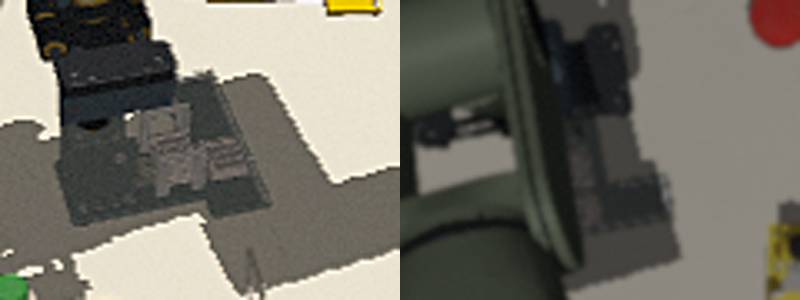

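The side crop shows the cassette out on the plate at about crop (228,155). The force rose to 15 N with the TCP stopped at 90.4, so the plunger is on its hard stop. Letting it up.

Call:
{"op": "arm_command", "data": {
  "rows": [
    {"delta_pos": [0, 0, -3], "roll": 0, "jaw": 0},
    {"delta_pos": [0, 0, -6], "roll": 0, "jaw": 0},
    {"delta_pos": [0, 0, -9], "roll": 0, "jaw": 0},
    {"delta_pos": [0, 0, -12], "roll": 0, "jaw": 0},
    {"delta_pos": [0, 0, -15], "roll": 0, "jaw": 0},
    {"delta_pos": [0, 0, -18], "roll": 0, "jaw": 0},
    {"delta_pos": [0, 0, -21], "roll": 0, "jaw": 0},
    {"delta_pos": [0, 0, -24], "roll": 0, "jaw": 0},
    {"delta_pos": [0, 0, -30], "roll": 0, "jaw": 0},
    {"delta_pos": [0, 0, -50], "roll": 0, "jaw": 0},
    {"delta_pos": [0, 0, -80], "roll": 0, "jaw": 0},
    {"delta_pos": [0, 0, -80], "roll": 0, "jaw": 0}
  ]
}}

```text
time_s: 4.53
ee_pos: [582.5, 188.8, 173.0]
ee_rot: [180.0, 0.6, -169.4]
force: [1.7, 0.2, 1.3]
gripper_width: 0.5
gripper_force: 0.0
```

Call:
{"op": "arm_command", "data": {
  "rows": [
    {"delta_pos": [25, 30, 0], "roll": 0, "jaw": 0},
    {"delta_pos": [50, 60, 0], "roll": 0, "jaw": 0},
    {"delta_pos": [75, 90, 0], "roll": 0, "jaw": 0},
    {"delta_pos": [100, 119, 0], "roll": 0, "jaw": 0},
    {"delta_pos": [100, 119, 0], "roll": 0, "jaw": 0},
    {"delta_pos": [100, 119, 0], "roll": 0, "jaw": 0}
  ]
}}

```text
time_s: 5.03
ee_pos: [458.1, 287.6, 167.6]
ee_rot: [-180.0, 0.0, -169.2]
force: [0.9, 0.0, -0.1]
gripper_width: 0.4
gripper_force: 0.0
```

```bash
python3 - <<'E'
from h import *
s=grab('side','side2');t=grab('top','top2')
r=lambda a:cv2.resize(a,(400,300),interpolation=cv2.INTER_CUBIC)
cv2.imwrite('pics/c2.png',np.hstack([r(s['img'][223:313,225:345]),r(t['img'][163:223,167:247])]))
e=env.state();print(e['ee_pos'],e['ee_rot'])
# cassette: z 14..20 points near outlet
for f in(s,t):
    C=cloud(f);p=C-[519.4,177,0];th=np.radians(10.4);X=p[...,0]*np.cos(th)+p[...,1]*np.sin(th);Y=-p[...,0]*np.sin(th)+p[...,1]*np.cos(th);z=C[...,2]
    m=(X>-66)&(X<-23)&(abs(Y)<32)&(z>14)&(z<22)
    print(m.sum(),'disp x,y range',X[m].min() if m.any() else 0,X[m].max(),Y[m].min(),Y[m].max(),np.median(z[m]))
E
```

```text
[459.9178104  286.54624166 167.56692062] [-1.79973208e+02  4.93536066e-02 -1.69412596e+02]
107 disp x,y range -60.29860504041467 -28.98114004521774 -18.546444925390393 28.518894244708605 16.328149224572744
85 disp x,y range -62.49944352514375 -25.695998294130394 -30.45624308461266 19.85995745790073 16.30328757651484
```

View pics/c2.png

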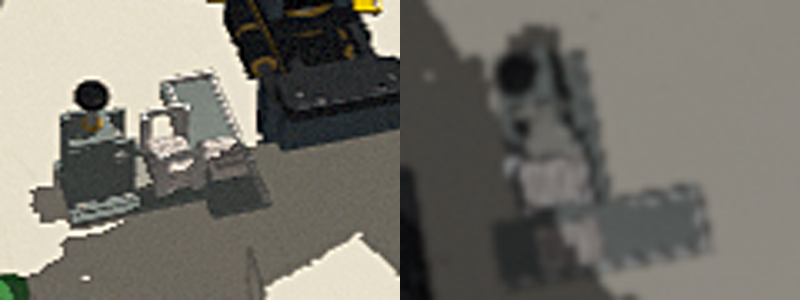

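The cassette lies on the plate, at about (570,240) in the top crop and (230,155) in the side crop. The plunger is up and the stack has dropped. Now I'll measure where the cassette lies.

```bash
python3 - <<'E'
from h import *
th=np.radians(10.4)
def D(p): p=p-[519.4,177]; return np.c_[p[:,0]*np.cos(th)+p[:,1]*np.sin(th),-p[:,0]*np.sin(th)+p[:,1]*np.cos(th)]
for tag in('top2','side2'):
    f=load(tag);C=cloud(f);z=C[...,2];d=D(C[...,:2].reshape(-1,2)).reshape(384,512,2)
    m=((d[...,0]>-64)&(d[...,0]<-25)&(abs(d[...,1])<28)&(z>13.7)&(z<20)).astype('uint8')
    n,l,st,ce=cv2.connectedComponentsWithStats(m,connectivity=4);i=1+np.argmax(st[1:,4])
    q=d[l==i];print(tag,st[i],'centroid disp',q.mean(0),'2-98%',np.percentile(q,[2,98],0).round(1).tolist(),'z',np.median(z[l==i]))
    r=cv2.minAreaRect(q.astype('float32'));print(r)
    # knob now
    k=(f['img'].max(2)<45)&(abs(d[...,0]-61)<20)&(abs(d[...,1])<20)&(z>90)
    vv,uu=np.nonzero(k);print('knob',D(onplane(f,[[uu.mean(),vv.mean()]],105)[:,:2]),np.percentile(z[k],95))
    # plate points: by depth, ends
    pm=((d[...,0]>-80)&(d[...,0]<-20)&(d[...,1]>-110)&(d[...,1]<70)&(z>6)&(z<13))
    Q=d[pm];print('plate',len(Q),np.percentile(Q,[1,99],0).round(1).tolist())
    fr=[(y,np.percentile(Q[abs(Q[:,1]-y)<5][:,0],4)) for y in range(-80,46,10) if (abs(Q[:,1]-y)<5).sum()>8]
    print('front edge fit',np.polyfit(*np.array(fr).T,1))
E
```

```text
top2 [194 207  12  11  78] centroid disp [-44.12617127   2.33009715] 2-98% [[-57.6, -13.9], [-30.7, 19.2]] z 16.06106559271968
((-45.63511657714844, 2.9020261764526367), (30.440114974975586, 33.660560607910156), 1.6003116369247437)
knob [[59.44852948 -0.15018981]] 111.54068998462945
plate 416 [[-65.6, -89.1], [-20.6, 48.2]]
front edge fit [-1.48347474e-02 -6.40123926e+01]
side2 [287 264  12  13 108] centroid disp [-43.93240185   6.95436293] 2-98% [[-56.2, -12.1], [-30.5, 23.0]] z 16.179538972638206
((-43.61164474487305, 5.056365013122559), (37.70875930786133, 27.188499450683594), 85.8449935913086)
knob [[59.26631494  2.83079707]] 111.94557825806284
plate 475 [[-65.5, -84.7], [-21.2, 51.8]]
front edge fit [-1.45373278e-02 -6.32349437e+01]
```

Call:
{"op": "arm_command", "data": {
  "rows": [
    {"delta_pos": [2, -25, 0], "roll": 0, "jaw": 0},
    {"delta_pos": [4, -50, 0], "roll": 0, "jaw": 0},
    {"delta_pos": [4.8, -73, 0], "roll": -0.1, "jaw": 0},
    {"delta_pos": [4.8, -73, 30], "roll": -0.1, "jaw": 0},
    {"delta_pos": [4.8, -73, 60], "roll": -0.1, "jaw": 0},
    {"delta_pos": [4.8, -73, 90], "roll": -0.1, "jaw": 0},
    {"delta_pos": [4.8, -73, 120], "roll": -0.1, "jaw": 0},
    {"delta_pos": [4.8, -73, 137], "roll": -0.1, "jaw": 0},
    {"delta_pos": [4.8, -73, 137], "roll": -0.1, "jaw": 0},
    {"delta_pos": [4.8, -73, 137], "roll": -0.1, "jaw": 0},
    {"delta_pos": [4.8, -73, 137], "roll": -0.1, "jaw": 0}
  ]
}}

```text
time_s: 6.05
ee_pos: [469.6, 214.1, 31.5]
ee_rot: [180.0, 0.1, -169.0]
force: [0.2, 0.8, 0.1]
gripper_width: 0.4
gripper_force: 0.0
```

```bash
python3 - <<'E'
from h import *
s=grab('side','side3')
cv2.imwrite('pics/c3.png',cv2.resize(s['img'][228:303,235:335],(800,600),interpolation=cv2.INTER_CUBIC))
e=env.state();print(e['ee_pos'],e['ee_rot'])
E
```

```text
[469.67717249 214.30928459  31.8409809 ] [ 179.96331762    0.18178306 -168.97312761]
```

View pics/c3.png

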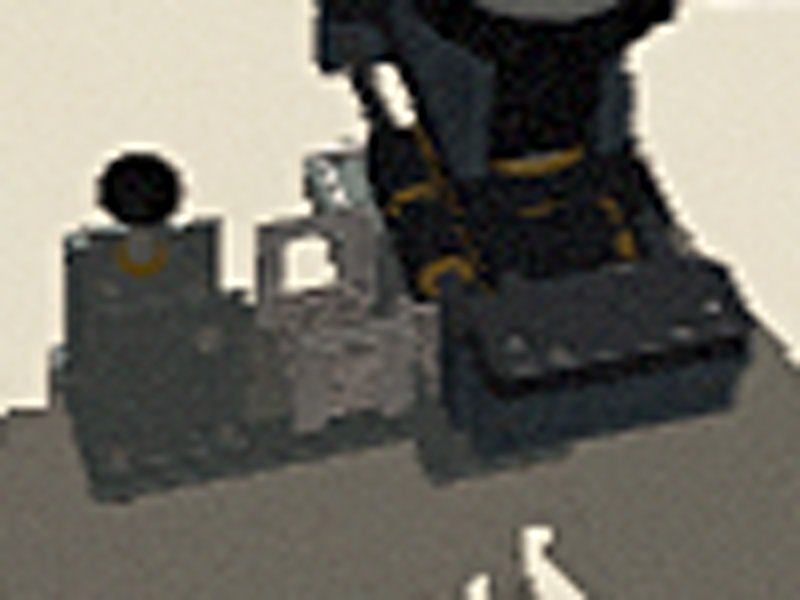

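The view shows the 76 mm gripper body at crop (440-750, 260-450). The fingers are hidden behind it, clear of the posts at (300-430) and the knob at (140,190). Lowering to about z 14.

Call:
{"op": "arm_command", "data": {
  "rows": [
    {"delta_pos": [1.2, 0, 6], "roll": 0, "jaw": 0},
    {"delta_pos": [1.2, 0, 12], "roll": 0, "jaw": 0},
    {"delta_pos": [1.2, 0, 16], "roll": 0, "jaw": 0},
    {"delta_pos": [1.2, 0, 17.5], "roll": 0, "jaw": 0},
    {"delta_pos": [1.2, 0, 17.5], "roll": 0, "jaw": 0},
    {"delta_pos": [1.2, 0, 17.5], "roll": 0, "jaw": 0},
    {"delta_pos": [1.2, 0, 17.5], "roll": 0, "jaw": 0}
  ]
}}

```text
time_s: 6.68
ee_pos: [466.6, 213.9, 13.1]
ee_rot: [-180.0, -0.0, -168.9]
force: [-0.7, -0.4, 3.1]
gripper_width: 0.4
gripper_force: 1.4
```

Call:
{"op": "arm_command", "data": {
  "rows": [
    {"delta_pos": [0, 0, -2], "roll": 0, "jaw": 0},
    {"delta_pos": [-1.5, 0, -1.2], "roll": 0, "jaw": 0},
    {"delta_pos": [-1.5, 0, -1.2], "roll": 0, "jaw": 0},
    {"delta_pos": [-1.5, 0, -1.2], "roll": 0, "jaw": 0},
    {"delta_pos": [-1.5, 0, -1.2], "roll": 0, "jaw": 0},
    {"delta_pos": [-1.5, 0, -1.2], "roll": 0, "jaw": 0}
  ]
}}

```text
time_s: 7.18
ee_pos: [468.3, 214.3, 14.1]
ee_rot: [180.0, -0.0, -168.9]
force: [0.1, -0.7, 0.6]
gripper_width: 0.5
gripper_force: 0.0
```

Call:
{"op": "arm_command", "data": {
  "rows": [
    {"delta_pos": [0, -4, 0], "roll": 0, "jaw": 0},
    {"delta_pos": [0, -8, 0], "roll": 0, "jaw": 0},
    {"delta_pos": [0, -10, 0], "roll": 0, "jaw": 0},
    {"delta_pos": [0, -12, 0], "roll": 0, "jaw": 0},
    {"delta_pos": [0, -14, 0], "roll": 0, "jaw": 0},
    {"delta_pos": [0, -16, 0], "roll": 0, "jaw": 0},
    {"delta_pos": [0, -18, 0], "roll": 0, "jaw": 0},
    {"delta_pos": [0, -20, 0], "roll": 0, "jaw": 0},
    {"delta_pos": [0, -23, 0], "roll": 0, "jaw": 0},
    {"delta_pos": [0, -26, 0], "roll": 0, "jaw": 0},
    {"delta_pos": [0, -29, 0], "roll": 0, "jaw": 0},
    {"delta_pos": [0, -32, 0], "roll": 0, "jaw": 0},
    {"delta_pos": [0, -35, 0], "roll": 0, "jaw": 0},
    {"delta_pos": [0, -35, 0], "roll": 0, "jaw": 0},
    {"delta_pos": [0, -35, 0], "roll": 0, "jaw": 0}
  ]
}}

```text
time_s: 8.43
ee_pos: [475.0, 179.7, 14.2]
ee_rot: [180.0, 0.0, -168.9]
force: [-0.1, -0.1, 0.5]
gripper_width: 0.4
gripper_force: 0.0
```

```bash
python3 - <<'E'
from h import *
s=grab('side','side4');t=grab('top','top4')
r=lambda a:cv2.resize(a,(400,300),interpolation=cv2.INTER_CUBIC)
cv2.imwrite('pics/c4.png',np.hstack([r(s['img'][228:303,235:335]),r(t['img'][163:223,167:247])]))
e=env.state();print(e['ee_pos'],e['force'])
E
```

```text
[474.99077113 179.92845253  14.13910138] [-0.90522804  0.41619622 -0.16264011]
```

View pics/c4.png

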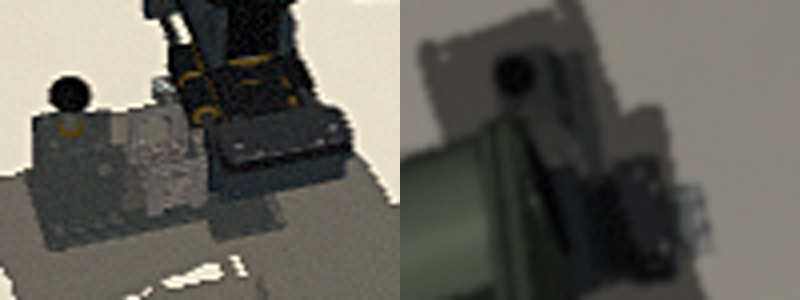

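The hand hides the cassette in both views. The plate behind the finger is empty in the side crop (250,215), so the cassette has moved ahead. Continuing the push.

Call:
{"op": "arm_command", "data": {
  "rows": [
    {"delta_pos": [0, -2, 0], "roll": 0, "jaw": 0},
    {"delta_pos": [0, -4, 0], "roll": 0, "jaw": 0},
    {"delta_pos": [0, -6, 0], "roll": 0, "jaw": 0},
    {"delta_pos": [0, -8, 0], "roll": 0, "jaw": 0},
    {"delta_pos": [0, -10, 0], "roll": 0, "jaw": 0},
    {"delta_pos": [0, -12, 0], "roll": 0, "jaw": 0},
    {"delta_pos": [0, -14, 0], "roll": 0, "jaw": 0},
    {"delta_pos": [0, -16, 0], "roll": 0, "jaw": 0},
    {"delta_pos": [0, -18, 0], "roll": 0, "jaw": 0},
    {"delta_pos": [0, -20, 0], "roll": 0, "jaw": 0},
    {"delta_pos": [0, -22, 0], "roll": 0, "jaw": 0},
    {"delta_pos": [0, -24, 0], "roll": 0, "jaw": 0},
    {"delta_pos": [0, -26, 0], "roll": 0, "jaw": 0},
    {"delta_pos": [0, -28, 0], "roll": 0, "jaw": 0},
    {"delta_pos": [0, -30, 0], "roll": 0, "jaw": 0},
    {"delta_pos": [0, -32, 0], "roll": 0, "jaw": 0},
    {"delta_pos": [0, -34, 0], "roll": 0, "jaw": 0},
    {"delta_pos": [0, -36, 0], "roll": 0, "jaw": 0},
    {"delta_pos": [0, -36, 0], "roll": 0, "jaw": 0},
    {"delta_pos": [0, -36, 0], "roll": 0, "jaw": 0}
  ]
}}

```text
time_s: 10.2
ee_pos: [481.9, 144.5, 14.1]
ee_rot: [180.0, 0.0, -168.9]
force: [0.1, 0.6, -0.3]
gripper_width: 0.3
gripper_force: 0.0
```

Now 1 mm at a time, watching for a force rise at the stop.

Call:
{"op": "arm_command", "data": {
  "rows": [
    {"delta_pos": [0, -1, 0], "roll": 0, "jaw": 0},
    {"delta_pos": [0, -2, 0], "roll": 0, "jaw": 0},
    {"delta_pos": [0, -3, 0], "roll": 0, "jaw": 0},
    {"delta_pos": [0, -3, 0], "roll": 0, "jaw": 0},
    {"delta_pos": [0, -3, 0], "roll": 0, "jaw": 0}
  ]
}}

```text
time_s: 10.62
ee_pos: [482.5, 141.6, 14.2]
ee_rot: [180.0, 0.0, -168.9]
force: [-0.1, -0.1, -0.5]
gripper_width: 0.7
gripper_force: 0.0
```

Call:
{"op": "arm_command", "data": {
  "rows": [
    {"delta_pos": [0, -1, 0], "roll": 0, "jaw": 0},
    {"delta_pos": [0, -1.5, 0], "roll": 0, "jaw": 0},
    {"delta_pos": [0, -1.5, 0], "roll": 0, "jaw": 0},
    {"delta_pos": [0, -1.5, 0], "roll": 0, "jaw": 0}
  ]
}}

```text
time_s: 10.95
ee_pos: [482.8, 140.1, 14.1]
ee_rot: [180.0, 0.0, -168.9]
force: [-0.6, 0.3, 0.8]
gripper_width: 0.5
gripper_force: 0.0
```

Call:
{"op": "arm_command", "data": {
  "rows": [
    {"delta_pos": [0, -1, 0], "roll": 0, "jaw": 0},
    {"delta_pos": [0, -1.5, 0], "roll": 0, "jaw": 0},
    {"delta_pos": [0, -1.5, 0], "roll": 0, "jaw": 0},
    {"delta_pos": [0, -1.5, 0], "roll": 0, "jaw": 0}
  ]
}}

```text
time_s: 11.28
ee_pos: [483.1, 138.6, 14.1]
ee_rot: [180.0, 0.0, -168.9]
force: [0.0, -0.4, 0.1]
gripper_width: 0.8
gripper_force: 0.0
```

Call:
{"op": "arm_command", "data": {
  "rows": [
    {"delta_pos": [0, -1, 0], "roll": 0, "jaw": 0},
    {"delta_pos": [0, -1, 0], "roll": 0, "jaw": 0},
    {"delta_pos": [0, -1, 0], "roll": 0, "jaw": 0}
  ]
}}

```text
time_s: 11.53
ee_pos: [483.3, 137.7, 14.2]
ee_rot: [180.0, 0.0, -168.9]
force: [0.0, 1.1, -0.6]
gripper_width: 0.4
gripper_force: 0.0
```

Call:
{"op": "arm_command", "data": {
  "rows": [
    {"delta_pos": [0, -1, 0], "roll": 0, "jaw": 0},
    {"delta_pos": [0, -1.5, 0], "roll": 0, "jaw": 0},
    {"delta_pos": [0, -1.5, 0], "roll": 0, "jaw": 0}
  ]
}}

```text
time_s: 11.78
ee_pos: [483.6, 136.1, 14.2]
ee_rot: [180.0, 0.0, -168.9]
force: [-0.7, 0.3, 0.5]
gripper_width: 0.8
gripper_force: 0.0
```

```bash
python3 - <<'E'
from h import *
s=grab('side','side5');t=grab('top','top5')
r=lambda a:cv2.resize(a,(400,300),interpolation=cv2.INTER_CUBIC)
cv2.imwrite('pics/c5.png',np.clip(1.6*np.hstack([r(s['img'][223:298,245:345]),r(t['img'][163:223,177:257])]),0,255))
e=env.state();print(e['ee_pos'],e['force'])
E
```

```text
[483.5348817  136.18445763  14.14912052] [ 0.04955776  0.29921523 -0.26550446][ WARN:0@2.373] global loadsave.cpp:1063 imwrite_ Unsupported depth image for selected encoder is fallbacked to CV_8U.
```

View pics/c5.png

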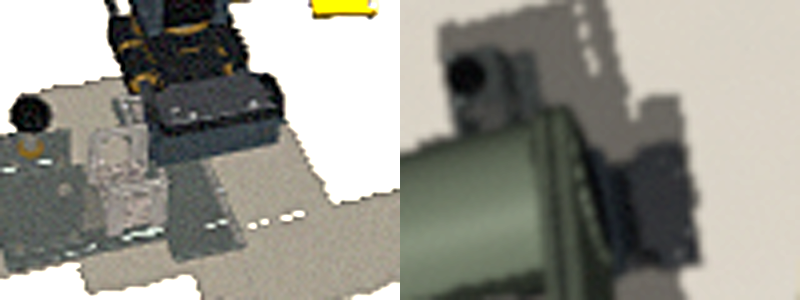

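The hand again covers the nest in both views. I'll back off, rise and look.

Call:
{"op": "arm_command", "data": {
  "rows": [
    {"delta_pos": [0, 5, 0], "roll": 0, "jaw": 0},
    {"delta_pos": [0, 15, 0], "roll": 0, "jaw": 0},
    {"delta_pos": [0, 20, -20], "roll": 0, "jaw": 0},
    {"delta_pos": [0, 20, -50], "roll": 0, "jaw": 0},
    {"delta_pos": [0, 25, -80], "roll": 0, "jaw": 0},
    {"delta_pos": [0, 50, -110], "roll": 0, "jaw": 0},
    {"delta_pos": [0, 80, -130], "roll": 0, "jaw": 0},
    {"delta_pos": [0, 110, -130], "roll": 0, "jaw": 0},
    {"delta_pos": [0, 140, -130], "roll": 0, "jaw": 0},
    {"delta_pos": [0, 160, -130], "roll": 0, "jaw": 0},
    {"delta_pos": [0, 160, -130], "roll": 0, "jaw": 0},
    {"delta_pos": [0, 160, -130], "roll": 0, "jaw": 0}
  ]
}}

```text
time_s: 12.88
ee_pos: [452.0, 294.3, 143.9]
ee_rot: [-180.0, -0.0, -168.8]
force: [2.0, -0.8, 0.3]
gripper_width: 0.5
gripper_force: 0.0
```

```bash
cat > m.py <<'E'
from h import *
import sys
tag=sys.argv[1]
s=grab('side','side'+tag);t=grab('top','top'+tag)
r=lambda a:cv2.resize(a,(400,300),interpolation=cv2.INTER_CUBIC)
cv2.imwrite(f'pics/c{tag}.png',np.clip(1.3*np.hstack([r(s['img'][223:298,245:345]),r(t['img'][173:233,177:257])]),0,255).astype('uint8'))
e=env.state();print(e['ee_pos'],e['ee_rot'])
th=np.radians(11.1)
for f in(s,t):
    C=cloud(f);p=C[...,:2]-[517,177.4];X=p[...,0]*np.cos(th)+p[...,1]*np.sin(th);Y=-p[...,0]*np.sin(th)+p[...,1]*np.cos(th);z=C[...,2]
    for lo,hi in((13.5,20),(6,11.5)):
        m=(X>-66)&(X<-22)&(Y>-105)&(Y<60)&(z>lo)&(z<hi); h=np.histogram(Y[m],np.arange(-100,61,4))[0]
        print(lo,hi,'Y hist from -100 step4',h.tolist())
    m=(X>-54)&(X<-27)&(Y>-105)&(Y<60)&(z>15)&(z<20)
    print('x',np.percentile(X[m],[2,98]),'y',np.percentile(Y[m],[2,98]))
E
python3 m.py 6
```

```text
[452.43636466 292.82518161 143.91137747] [-1.79962283e+02 -4.01872804e-02 -1.68912051e+02]
13.5 20 Y hist from -100 step4 [0, 0, 0, 8, 11, 1, 4, 10, 10, 13, 10, 9, 10, 14, 8, 5, 0, 1, 1, 0, 0, 0, 0, 1, 0, 0, 1, 1, 1, 0, 1, 0, 1, 0, 1, 0, 1, 0, 0, 0]
6 11.5 Y hist from -100 step4 [0, 0, 0, 6, 11, 3, 2, 8, 2, 3, 1, 0, 1, 2, 9, 15, 11, 13, 13, 19, 10, 10, 12, 12, 11, 15, 16, 13, 16, 17, 14, 14, 17, 15, 14, 20, 18, 25, 6, 0]
x [-53.42412996 -28.4708736 ] y [-84.93602079 -40.14352092]
13.5 20 Y hist from -100 step4 [0, 0, 3, 6, 0, 7, 7, 10, 10, 9, 10, 6, 9, 8, 6, 1, 1, 1, 1, 0, 1, 0, 1, 0, 2, 2, 0, 0, 1, 0, 0, 0, 0, 1, 2, 0, 1, 0, 0, 0]
6 11.5 Y hist from -100 step4 [0, 0, 7, 4, 7, 6, 5, 2, 2, 2, 1, 3, 6, 2, 5, 10, 12, 9, 10, 13, 8, 13, 10, 11, 12, 13, 6, 11, 11, 13, 11, 16, 13, 10, 11, 9, 11, 4, 0, 0]
x [-52.64034468 -28.72326123] y [-87.95051952 -42.89703872]
```

View pics/c6.png

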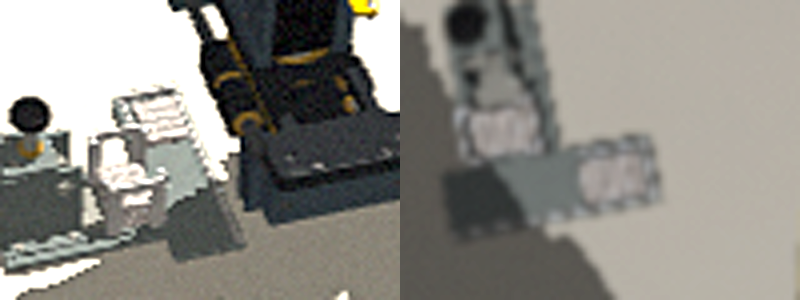

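The cassette lies in the nest, at (610,175) in the top crop and (150,115) in the side crop. I'll measure the remaining gap to the stop with intensity profiles along the plate.

```bash
cat > p.py <<'E'
from h import *
import sys
th=np.radians(11.1);c,s_=np.cos(th),np.sin(th)
for v in('top','side'):
    f=load(v+sys.argv[1]);g=f['img'].mean(2).astype('float32')
    def prof(ys,z):
        acc=[]
        for x in (-47,-44,-41,-38,-35):
            W=np.c_[517+c*x-s_*ys,177.4+s_*x+c*ys,np.full(len(ys),z)];uv=proj(f,W).astype('float32')
            acc.append(cv2.remap(g,uv[:,0].reshape(1,-1),uv[:,1].reshape(1,-1),1).ravel())
        return np.mean(acc,0)
    ys=np.arange(-100,-30,2.);print(v,'z17 from y-100 step2',prof(ys,17).astype(int).tolist())
    y=np.arange(-60,-25,.25);gr=np.gradient(cv2.GaussianBlur(prof(y,17).reshape(1,-1),(0,0),4).ravel());print(' +y edge z17',y[gr.argmin()])
    y=np.arange(40,60,.25);q=np.gradient(cv2.GaussianBlur(prof(y,10).reshape(1,-1),(0,0),4).ravel());print(' plate +y end(50)',y[abs(q).argmax()])
    y=np.arange(-100,-76,.25);q=np.gradient(cv2.GaussianBlur(prof(y,13).reshape(1,-1),(0,0),4).ravel());print(' plate -y end(-90)',y[q.argmin()])
E
python3 p.py 6
```

```text
top z17 from y-100 step2 [135, 133, 127, 116, 104, 100, 103, 107, 106, 108, 112, 114, 115, 118, 121, 124, 123, 123, 122, 121, 118, 117, 118, 121, 123, 124, 124, 122, 116, 104, 93, 88, 86, 87, 87]
 +y edge z17 -42.25
 plate +y end(50) 48.0
 plate -y end(-90) -93.5
side z17 from y-100 step2 [218, 218, 219, 220, 221, 222, 215, 206, 204, 160, 93, 77, 103, 149, 189, 205, 194, 170, 169, 193, 203, 181, 161, 179, 193, 181, 166, 170, 202, 211, 154, 98, 88, 102, 126]
 +y edge z17 -40.0
 plate +y end(50) 55.25
 plate -y end(-90) -85.25
```

```bash
python3 - <<'E'
from h import *
th=np.radians(11.1);c,s_=np.cos(th),np.sin(th)
def edge(tag,y,z,xs=(-47,-44,-41,-38,-35)):
    f=load(tag);g=f['img'].mean(2).astype('float32');acc=[]
    for x in xs:
        W=np.c_[517+c*x-s_*y,177.4+s_*x+c*y,np.full(len(y),z)];uv=proj(f,W).astype('float32')
        acc.append(cv2.remap(g,uv[:,0].reshape(1,-1),uv[:,1].reshape(1,-1),1).ravel())
    q=np.gradient(cv2.GaussianBlur(np.mean(acc,0).reshape(1,-1),(0,0),4).ravel());return y[q.argmin()],y[q.argmax()],np.mean(acc,0)[::8].astype(int).tolist()
for v in('top','side'):
    print(v,'outlet +y edge',edge(v+'2',np.arange(8,34,.25),17))
    print(v,'nest +y edge',edge(v+'6',np.arange(-56,-28,.25),17))
    print(v,'nest dark gap before stop',edge(v+'6',np.arange(-95,-62,.25),14))
    print(v,'initial plate +y end',edge(v+'0',np.arange(38,64,.25),10),'-y end',edge(v+'0',np.arange(-104,-76,.25),13))
# depth-based +y edge, same threshold both frames
for v in('top','side'):
    for n,a,b in(('2',-25,34),('6',-70,-20)):
        f=load(v+n);C=cloud(f);p=C[...,:2]-[517,177.4];X=p[...,0]*c+p[...,1]*s_;Y=-p[...,0]*s_+p[...,1]*c
        m=(X>-52)&(X<-30)&(Y>a)&(Y<b);h=[np.median(C[...,2][m&(abs(Y-y)<1.5)]) for y in range(a,b,2)]
        print(v+n,[(y,round(k,1)) for y,k in zip(range(a,b,2),h)][-18:])
E
```

```text
top outlet +y edge (np.float64(19.0), np.float64(13.25), [58, 57, 57, 57, 58, 53, 47, 42, 40, 40, 40, 40, 40])
top nest +y edge (np.float64(-42.25), np.float64(-54.25), [118, 121, 123, 124, 124, 122, 116, 104, 93, 88, 86, 87, 87, 88])
top nest dark gap before stop (np.float64(-93.0), np.float64(-87.75), [123, 111, 101, 101, 105, 107, 106, 110, 113, 114, 116, 119, 122, 123, 123, 123, 122])
top initial plate +y end (np.float64(58.25), np.float64(48.25), [79, 78, 79, 83, 91, 102, 113, 121, 124, 125, 125, 124, 125]) -y end (np.float64(-93.5), np.float64(-88.0), [125, 125, 125, 123, 118, 108, 97, 92, 94, 95, 88, 82, 78, 78])
side outlet +y edge (np.float64(26.25), np.float64(16.25), [86, 85, 74, 72, 83, 97, 104, 105, 100, 80, 57, 55, 56])
side nest +y edge (np.float64(-40.0), np.float64(-44.75), [161, 179, 193, 181, 166, 170, 202, 211, 154, 98, 88, 102, 126, 132])
side nest dark gap before stop (np.float64(-84.25), np.float64(-77.0), [220, 222, 215, 207, 208, 167, 101, 77, 97, 140, 182, 204, 197, 173, 167, 189, 203])
side initial plate +y end (np.float64(51.25), np.float64(57.5), [109, 11
[... 1232 characters left out ...]
at64(16.5)), (15, np.float64(16.3)), (17, np.float64(14.6)), (19, np.float64(10.6)), (21, np.float64(13.3)), (23, np.float64(9.4)), (25, np.float64(8.6)), (27, np.float64(8.1)), (29, np.float64(7.9)), (31, np.float64(8.6)), (33, np.float64(8.3))]
side6 [(-56, np.float64(16.1)), (-54, np.float64(16.3)), (-52, np.float64(15.8)), (-50, np.float64(16.5)), (-48, np.float64(17.2)), (-46, np.float64(16.1)), (-44, np.float64(15.2)), (-42, np.float64(12.9)), (-40, np.float64(12.5)), (-38, np.float64(10.9)), (-36, np.float64(10.3)), (-34, np.float64(10.2)), (-32, np.float64(10.3)), (-30, np.float64(7.9)), (-28, np.float64(10.8)), (-26, np.float64(10.4)), (-24, np.float64(9.8)), (-22, np.float64(9.5))]
```

By edge shift the cassette has moved about 61–62 of the 64 mm, which leaves roughly 2–3 mm. I'll go back and push on until the stop is felt.

Call:
{"op": "arm_command", "data": {
  "rows": [
    {"delta_pos": [-0.5, -35, 0], "roll": 0, "jaw": 0},
    {"delta_pos": [-0.5, -70, 0], "roll": 0, "jaw": 0},
    {"delta_pos": [-0.5, -105, 0], "roll": 0, "jaw": 0},
    {"delta_pos": [-0.5, -130, 20], "roll": 0, "jaw": 0},
    {"delta_pos": [-0.5, -135, 50], "roll": 0, "jaw": 0},
    {"delta_pos": [-0.5, -135, 80], "roll": 0, "jaw": 0},
    {"delta_pos": [-0.5, -135, 105], "roll": 0, "jaw": 0},
    {"delta_pos": [-0.5, -135, 118], "roll": 0, "jaw": 0},
    {"delta_pos": [-0.5, -135, 122], "roll": 0, "jaw": 0},
    {"delta_pos": [-0.5, -135, 122], "roll": 0, "jaw": 0},
    {"delta_pos": [-0.5, -135, 122], "roll": 0, "jaw": 0},
    {"delta_pos": [-0.5, -135, 122], "roll": 0, "jaw": 0}
  ]
}}

```text
time_s: 13.98
ee_pos: [480.3, 160.9, 23.4]
ee_rot: [180.0, 0.1, -169.0]
force: [1.0, 0.2, 0.1]
gripper_width: 0.7
gripper_force: 0.0
```

Call:
{"op": "arm_command", "data": {
  "rows": [
    {"delta_pos": [0, 0, 4], "roll": 0, "jaw": 0},
    {"delta_pos": [0, 0, 8], "roll": 0, "jaw": 0},
    {"delta_pos": [0, 0, 8], "roll": 0, "jaw": 0},
    {"delta_pos": [0, 0, 8], "roll": 0, "jaw": 0},
    {"delta_pos": [0, 0, 8], "roll": 0, "jaw": 0}
  ]
}}

```text
time_s: 14.4
ee_pos: [479.2, 161.0, 14.2]
ee_rot: [180.0, 0.0, -168.9]
force: [-0.3, 0.1, 0.4]
gripper_width: 0.3
gripper_force: 0.0
```

Call:
{"op": "arm_command", "data": {
  "rows": [
    {"delta_pos": [0, -5, 0], "roll": 0, "jaw": 0},
    {"delta_pos": [0, -10, 0], "roll": 0, "jaw": 0},
    {"delta_pos": [0, -15, 0], "roll": 0, "jaw": 0},
    {"delta_pos": [0, -19, 0], "roll": 0, "jaw": 0},
    {"delta_pos": [0, -22, 0], "roll": 0, "jaw": 0},
    {"delta_pos": [0, -24, 0], "roll": 0, "jaw": 0},
    {"delta_pos": [0, -25, 0], "roll": 0, "jaw": 0},
    {"delta_pos": [0, -26, 0], "roll": 0, "jaw": 0},
    {"delta_pos": [0, -26, 0], "roll": 0, "jaw": 0},
    {"delta_pos": [0, -26, 0], "roll": 0, "jaw": 0}
  ]
}}

```text
time_s: 15.23
ee_pos: [484.2, 135.4, 14.2]
ee_rot: [180.0, 0.0, -168.9]
force: [-0.8, 0.5, -0.1]
gripper_width: 0.7
gripper_force: 0.0
```

Call:
{"op": "arm_command", "data": {
  "rows": [
    {"delta_pos": [0, -0.5, 0], "roll": 0, "jaw": 0},
    {"delta_pos": [0, -1, 0], "roll": 0, "jaw": 0},
    {"delta_pos": [0, -1, 0], "roll": 0, "jaw": 0},
    {"delta_pos": [0, -1, 0], "roll": 0, "jaw": 0}
  ]
}}

```text
time_s: 15.57
ee_pos: [484.4, 134.4, 14.2]
ee_rot: [180.0, 0.0, -168.9]
force: [-0.3, -0.7, -0.7]
gripper_width: 0.8
gripper_force: 0.0
```

Call:
{"op": "arm_command", "data": {
  "rows": [
    {"delta_pos": [0, -0.5, 0], "roll": 0, "jaw": 0},
    {"delta_pos": [0, -1, 0], "roll": 0, "jaw": 0},
    {"delta_pos": [0, -1, 0], "roll": 0, "jaw": 0},
    {"delta_pos": [0, -1, 0], "roll": 0, "jaw": 0}
  ]
}}

```text
time_s: 15.9
ee_pos: [484.6, 133.4, 14.1]
ee_rot: [180.0, -0.0, -168.9]
force: [-0.4, 0.7, 0.3]
gripper_width: 0.4
gripper_force: 0.2
```

Call:
{"op": "arm_command", "data": {
  "rows": [
    {"delta_pos": [0, -0.5, 0], "roll": 0, "jaw": 0},
    {"delta_pos": [0, -0.5, 0], "roll": 0, "jaw": 0},
    {"delta_pos": [0, -0.5, 0], "roll": 0, "jaw": 0}
  ]
}}

```text
time_s: 16.15
ee_pos: [484.6, 133.1, 14.1]
ee_rot: [180.0, -0.0, -168.9]
force: [-0.2, 2.6, -0.2]
gripper_width: 0.0
gripper_force: 1.2
```

Call:
{"op": "arm_command", "data": {
  "rows": [
    {"delta_pos": [0, -0.5, 0], "roll": 0, "jaw": 0},
    {"delta_pos": [0, -0.5, 0], "roll": 0, "jaw": 0},
    {"delta_pos": [0, -0.5, 0], "roll": 0, "jaw": 0}
  ]
}}

```text
time_s: 16.4
ee_pos: [484.6, 133.0, 14.2]
ee_rot: [179.9, -0.0, -169.0]
force: [-1.2, 4.7, -0.2]
gripper_width: 0.6
gripper_force: 2.2
```

The force rises while the TCP stands still, so the cassette is against the stop. Backing off gently, then a look.

Call:
{"op": "arm_command", "data": {
  "rows": [
    {"delta_pos": [0, 2, 0], "roll": 0, "jaw": 0},
    {"delta_pos": [0, 5, 0], "roll": 0, "jaw": 0},
    {"delta_pos": [0, 15, 0], "roll": 0, "jaw": 0},
    {"delta_pos": [0, 20, -20], "roll": 0, "jaw": 0},
    {"delta_pos": [0, 20, -50], "roll": 0, "jaw": 0},
    {"delta_pos": [0, 25, -80], "roll": 0, "jaw": 0},
    {"delta_pos": [0, 50, -110], "roll": 0, "jaw": 0},
    {"delta_pos": [0, 80, -130], "roll": 0, "jaw": 0},
    {"delta_pos": [0, 110, -130], "roll": 0, "jaw": 0},
    {"delta_pos": [0, 140, -130], "roll": 0, "jaw": 0},
    {"delta_pos": [0, 163, -130], "roll": 0, "jaw": 0},
    {"delta_pos": [0, 163, -130], "roll": 0, "jaw": 0},
    {"delta_pos": [0, 163, -130], "roll": 0, "jaw": 0}
  ]
}}

```text
time_s: 17.48
ee_pos: [452.9, 293.4, 144.0]
ee_rot: [-180.0, -0.0, -168.8]
force: [0.6, -1.1, 0.8]
gripper_width: 0.4
gripper_force: 0.0
```

```bash
python3 m.py 7; python3 p.py 7 | grep edge
```

```text
[453.25742658 291.80734813 143.91848098] [-1.79949648e+02 -3.04498759e-02 -1.68911235e+02]
13.5 20 Y hist from -100 step4 [0, 0, 1, 13, 6, 3, 10, 10, 10, 8, 17, 9, 11, 12, 7, 2, 0, 1, 0, 1, 1, 0, 1, 0, 1, 0, 0, 0, 3, 0, 1, 1, 2, 0, 1, 1, 0, 0, 0, 0]
6 11.5 Y hist from -100 step4 [0, 0, 0, 5, 7, 5, 3, 3, 2, 1, 2, 2, 1, 10, 13, 14, 10, 15, 15, 18, 12, 16, 11, 8, 13, 18, 13, 11, 17, 10, 21, 12, 22, 11, 19, 21, 17, 20, 5, 0]
x [-53.57174656 -28.39324486] y [-85.65909408 -41.73200797]
13.5 20 Y hist from -100 step4 [0, 0, 1, 9, 3, 8, 8, 10, 11, 9, 11, 8, 9, 9, 1, 2, 1, 0, 1, 0, 0, 0, 1, 0, 0, 1, 0, 0, 0, 0, 2, 0, 1, 1, 0, 0, 1, 0, 0, 0]
6 11.5 Y hist from -100 step4 [0, 0, 11, 2, 8, 4, 5, 5, 3, 2, 4, 6, 4, 3, 12, 13, 13, 11, 10, 11, 10, 10, 12, 11, 13, 14, 14, 13, 14, 12, 10, 13, 9, 13, 10, 15, 10, 3, 0, 0]
x [-53.34938586 -29.35750936] y [-87.35259203 -45.37218889]
 +y edge z17 -45.0
 +y edge z17 -42.5
```

View pics/c7.png

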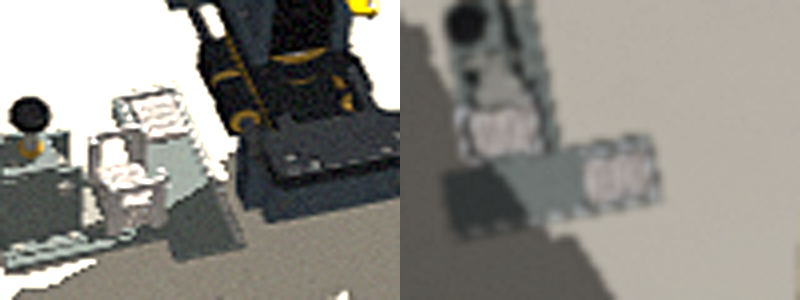

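The cassette now lies in the nest at (617,175) in the top crop. Its edge has moved on 2.6 mm, 64 mm in all from the outlet (19.0 to -45.0). The plunger is up, the stack is whole, and the hand is clear.

```bash
python3 -c "
from workcell import env
print(env.job_done())"
```

```text
the job is handed in; nothing more can be done
None
```

I pressed the cassette dispenser's plunger to its stop once and let it up, pushed the one cassette about 64 mm into the nest until I felt the end stop, and handed the job in at about 17.6 s; no verdict was returned.

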